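Pack the seven paint markers into their round tin

TASK

The cordless screwdriver has been left standing in the round tin, in a place that belongs to a paint marker. Put it back upright in its charging cradle, and pack the two markers that stand on the desk into the tin, so that all seven stand upright on its bottom, one in the middle and six around it. Lower things into place rather than letting them fall, and leave the paperweight, the square, the tape and the green cap where they are.

Things in the scene. Friction and masses are not known exactly. Their poses are not given: they have to be found in the camera images.
- tin: Open round tinplate can, loose: 138 mm outside and 132 mm inside diameter, 70 mm high, floor 3 mm thick. Holds seven markers, one in the middle and six around it, about 1.5 mm apart. At the start five markers and the screwdriver fill six of these places; one outer place, on any side, is empty. Origin: centre of its underside; z is its axis, up; its yaw does not matter.
- driver: Cordless stick screwdriver, standing on its tail in any place of the tin: grey ribbed body, black nose, 42 mm in diameter, tail bevelled over the lowest 4.5 mm (33 mm across underneath), straight up to 100 mm, cone to 115 mm, then a metal chuck 18 mm in diameter up to 150 mm (take it by the chuck). About 0.22 kg. Origin: centre of the tail; z: its axis, to the chuck.
- dock: The screwdriver's black charging cradle, fixed to the desk left or right of the tin: round, foot 84 mm in diameter, 36 mm high, with an open round recess 48 mm in diameter in its top, 28 mm deep (floor 8 mm above the desk), in which the screwdriver stands upright on its tail. Origin: centre of its underside.
- paperweight: Glass paperweight, 68 mm across, 42 mm high. Not needed; leave it. Origin: centre of its underside.
- square: Aluminium measuring square lying flat, 4 mm thick, arms 100 mm (along its -x) and 150 mm (along its +y), 28 mm wide. Not needed; leave it. Origin: underside of the outer corner.
- tape: Black tape roll, 68 mm across, on a steel spindle with a 95 x 75 mm steel foot, 67 mm high. Not needed; leave it. Origin: centre of its underside.
- cap: Loose green marker cap standing up, 22 mm across, 38 mm high. Not needed; leave it. Origin: centre of its underside.
- marker1: White round squeeze-bottle paint marker, upright: body 42 mm in diameter, foot bevelled over the lowest 4.5 mm (33 mm across underneath), straight up to 76 mm, sloping shoulder to 88 mm, then a narrow black cap 17 mm in diameter up to 120 mm (take it by the cap). About 0.1 kg. Origin: centre of its underside; z: its axis, to the cap. Starts in the tin.
- marker2: White round squeeze-bottle paint marker, upright: body 42 mm in diameter, foot bevelled over the lowest 4.5 mm (33 mm across underneath), straight up to 76 mm, sloping shoulder to 88 mm, then a narrow black cap 17 mm in diameter up to 120 mm (take it by the cap). About 0.1 kg. Origin: centre of its underside; z: its axis, to the cap. Starts in the tin.
- marker3: White round squeeze-bottle paint marker, upright: body 42 mm in diameter, foot bevelled over the lowest 4.5 mm (33 mm across underneath), straight up to 76 mm, sloping shoulder to 88 mm, then a narrow black cap 17 mm in diameter up to 120 mm (take it by the cap). About 0.1 kg. Origin: centre of its underside; z: its axis, to the cap. Starts in the tin.
- marker4: White round squeeze-bottle paint marker, upright: body 42 mm in diameter, foot bevelled over the lowest 4.5 mm (33 mm across underneath), straight up to 76 mm, sloping shoulder to 88 mm, then a narrow black cap 17 mm in diameter up to 120 mm (take it by the cap). About 0.1 kg. Origin: centre of its underside; z: its axis, to the cap. Starts in the tin.
- marker5: White round squeeze-bottle paint marker, upright: body 42 mm in diameter, foot bevelled over the lowest 4.5 mm (33 mm across underneath), straight up to 76 mm, sloping shoulder to 88 mm, then a narrow black cap 17 mm in diameter up to 120 mm (take it by the cap). About 0.1 kg. Origin: centre of its underside; z: its axis, to the cap. Starts in the tin.
- marker6: White round squeeze-bottle paint marker, upright: body 42 mm in diameter, foot bevelled over the lowest 4.5 mm (33 mm across underneath), straight up to 76 mm, sloping shoulder to 88 mm, then a narrow black cap 17 mm in diameter up to 120 mm (take it by the cap). About 0.1 kg. Origin: centre of its underside; z: its axis, to the cap. Starts on the desk, outside the tin.
- marker7: White round squeeze-bottle paint marker, upright: body 42 mm in diameter, foot bevelled over the lowest 4.5 mm (33 mm across underneath), straight up to 76 mm, sloping shoulder to 88 mm, then a narrow black cap 17 mm in diameter up to 120 mm (take it by the cap). About 0.1 kg. Origin: centre of its underside; z: its axis, to the cap. Starts on the desk, outside the tin.
Mind the look-alikes: they are no part of the job. What is shaped like the marker7 but red is not meant.

How it is judged:
By the outcome, as a careful person would: the job done as asked, in the order asked, and still so for the second after the job is handed in, with the robot touching nothing.
It also fails if it takes over 72 s, if anything falls off the work surface, if the arm or the gripper's body presses on something with over 40 N, if the wrist force passes 120 N, or if a joint passes its speed limit or range.

ROBOT

A 6-joint arm with a two-finger parallel gripper is mounted at the origin on the work surface. World frame = base frame: x ahead of the robot, y to its left, z up, the work surface at z = 0. Lengths are in mm, angles in rad, forces in N, time in s.
With the tool pointing down it reaches from about 400 to 925 mm from the base axis. Payload 12.5 kg.
Tool frame: the origin (TCP) lies on the mounting face of the last link; the fingertips stand 190 mm ahead of it and the grasp point (between the pads) lies 171 mm ahead of it; z points along the fingers, y is the line along which they close (so a half turn about z gives the same grasp; the last joint's range is limited). The gripper opens to 95 mm and grips with 3 to 60 N. Pads are 20 mm wide; open, the fingers measure 119 mm over their backs; the gripper's body (75 mm by 180 mm) begins 59 mm behind the grasp point.
Start: joints at [-1.327, 0.491, 1.559, -0, 1.092, -0.106], TCP at [214.213, -587.144, 404.761] pointing down, gripper open.
Joint ranges: [-3.1, 3.1], [-0.84, 2.19], [0.05, 2.79], [-1.13, 4.28], [0.06, 2.93], [-2.69, 2.69]. Speed limits (rad/s): [2.22, 2.22, 2.79, 3.14, 3.14, 3.14].

INTERFACE

Orientations are given as [roll, pitch, yaw] about the fixed x, y, z axes, in that order (R = Rz(yaw) Ry(pitch) Rx(roll)).
In Python, from cell import env gives the robot as it stands.
- The arm moves only by the tool carry_out, never from a script. Its argument "series" is a list of rows, each a list of 5 numbers: the shift along the tool's x, y, z in m, then the turn about the tool's z in degrees, then the opening, from 0 (shut) to 1 (fully open). A call has 1 to 20 rows; each row is the pose to reach, as a shift and turn from the pose commanded when the call began, along the tool's axes at that moment; what a row does not reach only later rows make up. A row lasts 1/8 s, in which the tool goes at most 62.5 mm and 10.7 degrees, less where a joint would pass 70% of its speed; a pose out of reach is approached as far as the arm can. A call with a gripper value outside its range is refused whole. The fingers move at their own pace and stop on an object; the grip force is fixed at half the most. Time passes only in rows, so rows that repeat a pose let the fingers close. It gives the time, the measured TCP pose, the force, the opening and the grip force at its end, in the units of the state.
- env.state(): the state, without advancing time (a new reading comes with each control period).
- env.read_camera(name): name is "scene" or "top" or "wrist"; returns (picture, depth): 420x560x3 uint8, red, green, blue; 420x560 float32, mm along the optical axis (not along the pixel's ray), 0 where there is no reading.
- env.get_calibration(name): a dict with "intrinsics" (3x3 intrinsics, pixels), "cam_to_world" (4x4, takes a point from camera to world coordinates); the wrist camera has in their place "T_tool_cam" (4x4, takes a point from camera to tool coordinates, whose origin is the TCP and whose axes are the flange's). Camera axes: x right, y up, looking along -z (the intrinsics and any distortion apply to the point x, -y, -z); pixel columns grow to the right and rows downward; lengths in mm; the calibration is good to about 2 mm. A picture is of the moment at which its call begins: read the wrist's pose just before it. get_calibration takes no time and is no camera call.
- env.job_done(): hands the job in; it is judged then, once.
The state is a dict: "t": time; "joints": joint angles; "qvel": joint speeds; "tau": joint torques, N m; "eef_pos": TCP position; "tcp_rot": TCP orientation; "ft_force": force on the tool from outside, world axes, zero at the start; "moment": the same for the moment, N m; "opening": opening from 0.0 (shut) to 1.0 (fully open); "grip_force": force on a finger pad.
Only numpy, scipy, OpenCV 4.12 (cv2) and the standard library are available. Lean on these libraries where they do the work, as an engineer would, in place of code of your own. Each camera call takes 0.05 s, during which the arm holds its last target. There are 200 camera calls.

## Working session

There is one attempt and no reset: what is moved stays moved. The work goes in short steps, Python scripts to look and compute and a tool call to move; the robot and the scene stay as the last step left them, time stands still between calls to the robot, and variables do not carry over. Pictures are saved under pics/ and viewed, at most 10 in all, crops included, and the job is handed in when it is done.

Besides the shell and the picture viewer there is one more tool, called after ">>>" as name(argument=value, ...), one argument or row to a line, values as JSON. carry_out: Moves the arm, as the interface text tells. Its arguments: {"type":"object","properties":{"series":{"type":"array","items":{"type":"array","items":{"type":"number"}}}},"required":["series"]}

```bash
ls; mkdir -p pics
python3 - <<'E'
from cell import env
import cv2,numpy as np
for n in("top","scene"):
    p,d=env.read_camera(n); cv2.imwrite(f"pics/{n}0.png",p[:,:,::-1]); np.savez(f"{n}0.npz",p=p,d=d)
    c=env.get_calibration(n); print(n,c)
print(env.get_calibration("wrist")); print(env.state())
E
```

```text
pics
top {'intrinsics': array([[508.02480971,   0.        , 272.33302545],
       [  0.        , 508.02480971, 208.54085629],
       [  0.        ,   0.        ,   1.        ]]), 'cam_to_world': array([[-1.26645376e-02,  9.88928838e-01, -1.47849119e-01,
         3.96291059e+02],
       [-9.99856361e-01, -1.41900984e-02, -9.26809072e-03,
         1.06311865e+00],
       [-1.12634757e-02,  1.47710506e-01,  9.88966501e-01,
         1.23912292e+03],
       [ 0.00000000e+00,  0.00000000e+00,  0.00000000e+00,
         1.00000000e+00]])}
scene {'intrinsics': array([[432.15462085,   0.        , 278.38487885],
       [  0.        , 432.15462085, 210.81395818],
       [  0.        ,   0.        ,   1.        ]]), 'cam_to_world': array([[-7.92352453e-01, -4.78077410e-01,  3.78971741e-01,
         9.26695527e+02],
       [ 6.09808188e-01, -6.02695029e-01,  5.14677255e-01,
         4.86874869e+02],
       [-1.76511842e-02,  6.38905856e-01,  7.69082403e-01,
         7.53986574e+02],
       [ 0.00000000e+00,  0.00000000e+00,  0.00000000e+00,
         1.00000000e+00]])}
{'intrinsics': array([[306.70
[... 488 characters left out ...]
e+00]])}
{'t': 0.1, 'joints': array([-1.32661028e+00,  4.91511962e-01,  1.55939236e+00,  3.15206802e-06,
        1.09170501e+00, -1.05618277e-01]), 'qvel': array([ 6.14011708e-04, -5.13461785e-04, -6.58978559e-04, -2.39884970e-04,
       -9.07263193e-05,  1.74275406e-03]), 'tau': array([ 2.19583206e-03, -6.13621902e+01, -2.58605164e+01,  6.93593966e-02,
        4.69592772e-02, -6.35574452e-05]), 'eef_pos': array([ 214.20084637, -587.12091811,  404.21088311]), 'tcp_rot': array([-3.14058194e+00, -1.09959896e-04,  3.49802816e-01]), 'ft_force': array([ 0.05808166, -0.5606638 , -0.20001234]), 'moment': array([-0.0560182 , -0.03928456,  0.01957551]), 'grip_force': 0.0, 'opening': 1.00011647479564}
```

View pics/top0.png

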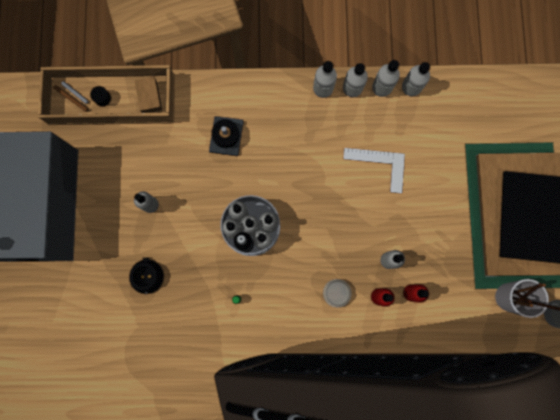

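View pics/scene0.png

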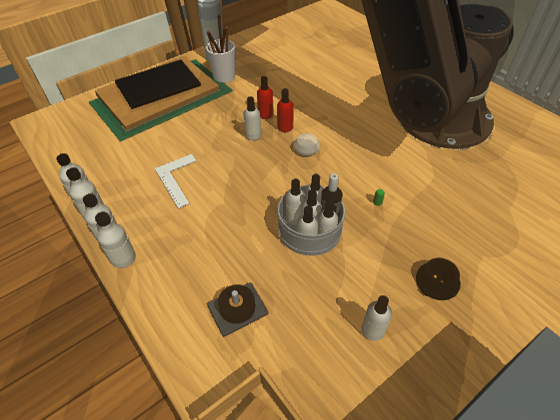

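The top view shows the tin at (250,226) with the driver at about (243,241), the dock at (147,276) and white markers at (145,202) and (392,260). The red look-alikes are at (383,297) and (416,293). The scene view shows the same layout, with the free markers at (376,318) and (252,120).

```bash
cat > h.py <<'E'
import numpy as np,cv2
from cell import env
from scipy.spatial.transform import Rotation as R
def calib(n,s=None):
    c=env.get_calibration(n)
    if n=="wrist":
        T=np.eye(4);T[:3,:3]=R.from_euler('xyz',s['tcp_rot']).as_matrix();T[:3,3]=s['eef_pos']
        return c['intrinsics'],T@c['T_tool_cam']
    return c['intrinsics'],c['cam_to_world']
def ray(K,T,u,v,z):   # pixel -> world point on plane z
    d=T[:3,:3]@np.array([(u-K[0,2])/K[0,0],-(v-K[1,2])/K[1,1],-1]); o=T[:3,3]
    return o+d*(z-o[2])/d[2]
def cloud(K,T,d):
    v,u=np.mgrid[:d.shape[0],:d.shape[1]]
    P=np.stack([(u-K[0,2])/K[0,0]*d,-(v-K[1,2])/K[1,1]*d,-d],-1)
    return P@T[:3,:3].T+T[:3,3]
def snap(n,name):
    s=env.state(); p,d=env.read_camera(n); np.savez(name+'.npz',p=p,d=d)
    return s,p,d
def blobs(mask,amin=8):
    n,l,st,c=cv2.connectedComponentsWithStats(mask.astype(np.uint8))
    return [(l==i,st[i,4],c[i]) for i in range(1,n) if st[i,4]>=amin]
def to_tool(s,dw):    # world shift -> tool axes, mm
    return R.from_euler('xyz',s['tcp_rot']).as_matrix().T@np.asarray(dw,float)
E
python3 - <<'E'
from h import *
f=np.load('top0.npz');p,d=f['p'],f['d'];K,T=calib('top');W=cloud(K,T,d)
ok=d>0
for zl,zh,nm in((105,128,'cap'),(135,160,'chuck'),(28,44,'36')):
    for m,a,c in blobs(ok&(W[...,2]>zl)&(W[...,2]<zh)):
        P=W[m]; 
        if P[:,0].max()<250: continue
        print(nm,a,c.round(1),np.median(P,0).round(0),p[m].mean(0).round(0))
im=cv2.resize(p[185:270,205:300],None,fx=6,fy=6,interpolation=cv2.INTER_CUBIC);cv2.imwrite('pics/tin.png',im[:,:,::-1])
E
```

```text
cap 105 [359.4  68.8] [ 887. -193.  124.] [27. 24. 22.]
cap 112 [424.   67.7] [ 887. -343.  123.] [26. 23. 21.]
cap 57 [390.2  71.9] [ 881. -266.  111.] [89. 89. 86.]
cap 61 [326.2  73. ] [ 881. -118.  109.] [88. 88. 86.]
cap 565 [ 55.4 197. ] [597. 500. 116.] [23. 24. 25.]
cap 60 [138.2 197.1] [594. 313. 118.] [27. 25. 22.]
cap 53 [236.3 207.3] [568.  92. 122.] [22. 22. 23.]
cap 49 [268.1 218.3] [542.  21. 122.] [23. 23. 24.]
cap 52 [248.8 221.8] [534.  64. 122.] [26. 26. 27.]
cap 52 [229.5 225.3] [528. 108. 122.] [23. 23. 23.]
cap 175 [242.7 241. ] [491.  78. 112.] [18. 18. 19.]
cap 48 [261.4 236.5] [501.  37. 123.] [26. 26. 27.]
cap 57 [399.2 257.6] [ 451. -265.  119.] [18. 18. 19.]
cap 12 [  5.5 259. ] [460. 607. 110.] [23. 25. 26.]
cap 16 [ 35.5 260.2] [456. 536. 118.] [45. 35. 24.]
cap 31 [531.1 289.6] [ 377. -548.  113.] [38. 26. 20.]
cap 61 [424.  293.3] [ 374. -315.  119.] [18. 11. 11.]
cap 61 [388.7 297.4] [ 366. -238.  119.] [21. 11. 12.]
cap 13 [521.8 296.2] [ 365. -526.  116.] [27. 19. 15.]
cap 13 [523.1 303.3] [ 350. -529.  113.] [33. 23. 15.]
cap 25 [538.6 303.6] [ 349
[... 1265 characters left out ...]
36 24 [383.8 259.5] [ 451. -248.   35.] [86. 86. 81.]
36 301 [143.5 276. ] [420. 317.  36.] [12. 12. 13.]
36 447 [337.7 292.8] [ 375. -137.   36.] [120. 115. 108.]
36 63 [502.5 297.1] [ 361. -518.   36.] [79. 76. 77.]
36 16 [522.1 285.3] [ 388. -568.   37.] [82. 80. 80.]
36 31 [407.5 292. ] [ 375. -299.   38.] [58. 12.  9.]
36 17 [373.6 295.8] [ 367. -220.   37.] [69. 13. 10.]
36 23 [530.1 296.7] [ 360. -582.   39.] [68. 65. 65.]
36 59 [235.7 299.3] [364. 100.  36.] [46. 93. 46.]
36 11 [515.4 297.9] [ 358. -549.   35.] [30. 25. 24.]
36 20 [555.4 302.8] [ 346. -639.   34.] [48. 48. 47.]
36 25 [524.  308.9] [ 333. -569.   36.] [56. 54. 54.]
36 55 [552.4 317.3] [ 312. -629.   36.] [38. 39. 37.]
```

View pics/tin.png

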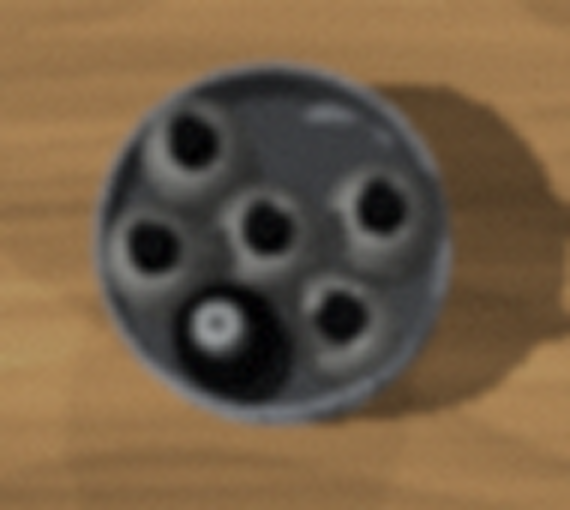

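>>> carry_out(
  series=[
    [0.4, -0.319, 0, -20, 1],
    [0.4, -0.319, 0, -20, 1],
    [0.4, -0.319, 0, -20, 1],
    [0.4, -0.319, 0, -20, 1],
    [0.4, -0.319, 0, -20, 1],
    [0.4, -0.319, 0, -20, 1],
    [0.4, -0.319, 0, -20, 1],
    [0.4, -0.319, 0, -20, 1],
    [0.4, -0.319, 0, -20, 1],
    [0.49, -0.53, 0, -20, 0.4],
    [0.49, -0.53, 0, -20, 0.4],
    [0.49, -0.53, 0, -20, 0.4],
    [0.49, -0.53, 0, -20, 0.4],
    [0.49, -0.53, 0, -20, 0.4],
    [0.49, -0.53, 0, -20, 0.4],
    [0.49, -0.53, 0, -20, 0.4],
    [0.49, -0.53, 0, -20, 0.4],
  ],
)

```text
t: 2.22
eef_pos: [493.0, 77.7, 404.7]
tcp_rot: [3.142, 0.0, 0.697]
ft_force: [-0.7, -0.1, 0.7]
opening: 0.402
grip_force: 0.0
```

Run:
```python
from h import *
s,p,d=snap('wrist','w1');cv2.imwrite('pics/w1.png',p[:,:,::-1])
print(s['t'],s['eef_pos'],s['tcp_rot'],s['opening'])
K,T=calib('wrist',s);W=cloud(K,T,d);ok=d>0
for zl,zh,nm in((105,128,'cap'),(135,160,'chuck')):
    for m,a,c in blobs(ok&(W[...,2]>zl)&(W[...,2]<zh)):
        print(nm,a,c.round(1),np.median(W[m],0).round(1),p[m].mean(0).round(0),ray(K,T,*c,120 if nm=='cap' else 150).round(1))
```

```text
2.225 [492.98338218  77.69375303 404.69746594] [3.14154736e+00 1.61285294e-04 6.97260025e-01] 0.40191373495319305
cap 367 [331.3 127.2] [567.9  94.2 122.2] [38. 38. 38.] [568.   93.9 120. ]
cap 329 [287.4 152.3] [528.5 108.8 122.2] [37. 36. 37.] [528.4 108.7 120. ]
cap 347 [329.1 177.9] [534.9  67.1 122.1] [32. 32. 33.] [534.9  66.7 120. ]
cap 836 [287.1 194.2] [501.1  86.8 111.5] [30. 30. 31.] [500.2  85.3 120. ]
cap 377 [369.8 201.5] [542.3  25.2 121.9] [34. 32. 33.] [542.3  24.8 120. ]
cap 305 [327.7 222.7] [503.5  41.  121.8] [30. 29. 30.] [503.5  40.2 120. ]
chuck 463 [287.  209.8] [495.3  81.4 151.3] [215. 214. 211.] [495.7  81.7 150. ]
```

View pics/w1.png

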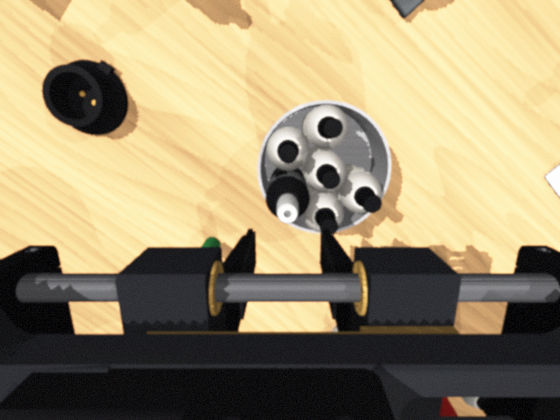

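>>> carry_out(
  series=[
    [0.004, -0.001, 0.03, 0, 0.4],
    [0.004, -0.001, 0.05, 0, 0.4],
    [0.004, -0.001, 0.07, 0, 0.4],
    [0.004, -0.001, 0.085, 0, 0.4],
    [0.004, -0.001, 0.097, 0, 0.4],
    [0.004, -0.001, 0.097, 0, 0.4],
    [0.004, -0.001, 0.097, 0, 0],
    [0.004, -0.001, 0.097, 0, 0],
    [0.004, -0.001, 0.097, 0, 0],
    [0.004, -0.001, 0.097, 0, 0],
    [0.004, -0.001, 0.097, 0, 0],
    [0.004, -0.001, 0.097, 0, 0],
  ],
)

```text
t: 3.78
eef_pos: [495.5, 82.0, 308.1]
tcp_rot: [3.141, -0.001, 0.699]
ft_force: [-0.2, -1.0, 6.4]
opening: 0.18
grip_force: 32.0
```

>>> carry_out(
  series=[
    [0, 0, -0.005, 0, 0],
    [0, 0, -0.015, 0, 0],
    [0, 0, -0.03, 0, 0],
    [0, 0, -0.05, 0, 0],
    [0, 0, -0.07, 0, 0],
    [0, 0, -0.09, 0, 0],
    [0, 0, -0.11, 0, 0],
    [0, 0, -0.13, 0, 0],
    [0, 0, -0.15, 0, 0],
    [0, 0, -0.16, 0, 0],
    [0, 0, -0.16, 0, 0],
    [0, 0, -0.16, 0, 0],
  ],
)

```text
t: 5.28
eef_pos: [495.2, 82.0, 467.1]
tcp_rot: [-3.141, 0.001, 0.699]
ft_force: [-0.8, 0.1, -1.4]
opening: 0.186
grip_force: 31.8
```

Run:
```python
from h import *
s,p,d=snap('wrist','w2');cv2.imwrite('pics/w2.png',p[:,:,::-1])
print(s['t'],s['eef_pos'],s['tcp_rot'],s['opening'],s['ft_force'])
K,T=calib('wrist',s);W=cloud(K,T,d);ok=d>0
for zl,zh,nm in((119,126,'cap'),(32,40,'dock')):
    for m,a,c in blobs(ok&(W[...,2]>zl)&(W[...,2]<zh),50):
        c2,r2=cv2.minEnclosingCircle(np.float32(W[m][:,:2]))
        print(nm,a,c.round(1),np.median(W[m],0).round(1),p[m].mean(0).round(0),np.round(c2,1),r2)
```

```text
5.275 [495.18007321  82.04140127 467.14271866] [-3.14100770e+00  8.50375208e-04  6.98879611e-01] 0.185770447173931 [-0.78837372  0.14435827 -1.44910794]
cap 216 [325.6 130.6] [568.3  93.8 122.3] [42. 41. 41.] [568.5  93.5] 8.509177207946777
cap 209 [289.5 151.4] [528.2 108.5 122.1] [43. 42. 43.] [528.  108.5] 8.535261154174805
cap 194 [324.1 172.5] [534.9  66.  122. ] [37. 36. 37.] [534.9  65.6] 8.466878890991211
cap 187 [358.  192.4] [542.3  23.6 122.1] [37. 35. 36.] [542.2  22.7] 8.511799812316895
cap 179 [323.  211.3] [501.9  38.1 122. ] [29. 28. 28.] [501.6  37.7] 8.533811569213867
dock 55 [195.3   3.6] [582.5 298.1  35.5] [142. 137. 126.] [584.4 303.6] 14.109217643737793
dock 234 [406.1   3.1] [742.6 109.2  37.1] [29. 29. 31.] [745.8 111.6] 21.216503143310547
dock 1026 [107.6 102.1] [420.7 321.5  35.3] [44. 40. 38.] [419.8 320.1] 32.63728332519531
dock 128 [218.8 237.7] [364.7 101.9  36.6] [ 85. 176.  94.] [363.4 101.4] 9.324676513671875
dock 75 [438.5 329.8] [ 462.4 -248.5   35.7] [122. 117. 109.] [ 460.3 -256. ] 16.9226131439209
```

View pics/w2.png

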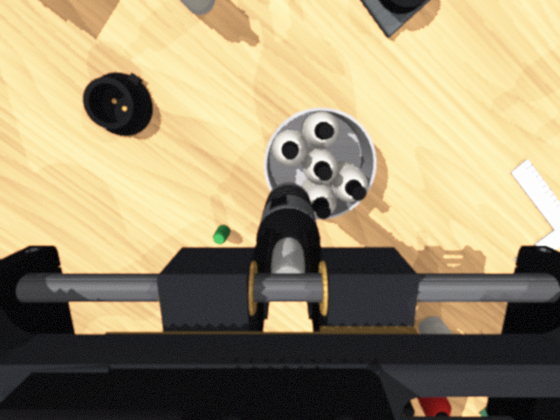

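>>> carry_out(
  series=[
    [0.01, -0.05, 0, 0, 0],
    [0.02, -0.1, 0, 0, 0],
    [0.025, -0.15, 0, 0, 0],
    [0.025, -0.2, 0, 0, 0],
    [0.025, -0.22, 0, 0, 0],
    [0.025, -0.23, 0, 0, 0],
    [0.025, -0.23, 0, 0, 0],
    [0.025, -0.23, 0, 0, 0],
    [0.025, -0.23, 0, 0, 0],
  ],
)

```text
t: 6.45
eef_pos: [367.0, 273.7, 467.6]
tcp_rot: [3.141, 0.0, 0.698]
ft_force: [0.3, -0.7, -2.5]
opening: 0.181
grip_force: 31.6
```

Run:
```python
from h import *
s,p,d=snap('wrist','w3');cv2.imwrite('pics/w3.png',p[:,:,::-1])
print(s['t'],s['eef_pos'],s['tcp_rot'],s['opening'],s['ft_force'])
K,T=calib('wrist',s);W=cloud(K,T,d);ok=d>0
near=np.hypot(W[...,0]-420,W[...,1]-320)<50
for zl,zh,nm in((33,42,'rim'),(3,14,'floor+')):
    m=ok&near&(W[...,2]>zl)&(W[...,2]<zh)
    P=W[m]; A=np.c_[2*P[:,:2],np.ones(len(P))]
    c2,r2=cv2.minEnclosingCircle(np.float32(P[:,:2]))
    print(nm,m.sum(),np.median(P,0).round(1),np.round(c2,1),r2)
m=ok&near&(W[...,2]>33)&(W[...,2]<42)
P=W[m];
r=np.hypot(*(P[:,:2]-P[:,:2].mean(0)).T); print(P[:,:2].mean(0),np.percentile(r,[1,10,50,90,99]))
# inner circle: hole contour within rim mask
cs,h=cv2.findContours(m.astype(np.uint8),cv2.RETR_CCOMP,cv2.CHAIN_APPROX_NONE)
for c,hh in zip(cs,h[0]):
    if len(c)<20: continue
    Q=np.array([ray(K,T,*q[0],36)[:2] for q in c]);e=cv2.fitEllipse(np.float32(Q)); print(hh[3]>=0,len(c),np.round(e[0],1),np.round(e[1],1))
```

```text
6.45 [366.99717502 273.68484461 467.57896817] [3.14146898e+00 2.30800355e-04 6.97742556e-01] 0.18061325500993516 [ 0.29361951 -0.70636927 -2.50851137]
rim 865 [421.4 321.5  35.3] [419.9 320.7] 32.07936096191406
floor+ 1959 [421.  321.2   7.9] [421.9 321.2] 43.878536224365234
[420.54951474 321.09217093] [23.41899341 24.75586898 28.19149265 31.19090976 32.50855849]
False 141 [419.9 320.5] [62.6 62.7]
True 108 [419.7 320.5] [48.7 49. ]
```

View pics/w3.png

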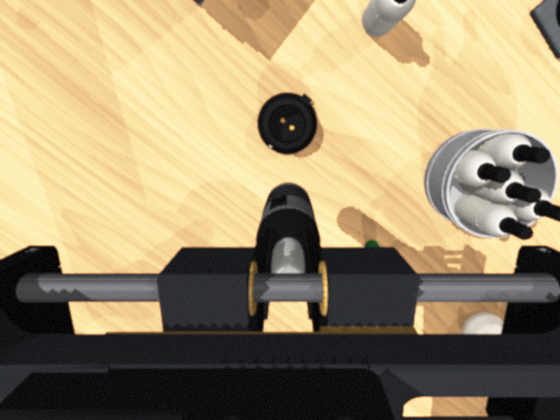

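>>> carry_out(
  series=[
    [0.035, -0.001, 0, 0, 0],
    [0.0705, -0.002, 0, 0, 0],
    [0.0705, -0.002, 0.01, 0, 0],
    [0.0705, -0.002, 0.03, 0, 0],
    [0.0705, -0.002, 0.05, 0, 0],
    [0.0705, -0.002, 0.07, 0, 0],
    [0.0705, -0.002, 0.09, 0, 0],
    [0.0705, -0.002, 0.105, 0, 0],
    [0.0705, -0.002, 0.115, 0, 0],
    [0.0705, -0.002, 0.122, 0, 0],
    [0.0705, -0.002, 0.129, 0, 0],
    [0.0705, -0.002, 0.136, 0, 0],
    [0.0705, -0.002, 0.142, 0, 0],
    [0.0705, -0.002, 0.147, 0, 0],
    [0.0705, -0.002, 0.151, 0, 0],
    [0.0705, -0.002, 0.153, 0, 0],
    [0.0705, -0.002, 0.154, 0, 0],
    [0.0705, -0.002, 0.154, 0, 0],
  ],
)

```text
t: 8.75
eef_pos: [419.2, 321.1, 313.7]
tcp_rot: [3.141, -0.0, 0.699]
ft_force: [0.3, -0.0, -2.6]
opening: 0.184
grip_force: 31.7
```

>>> carry_out(
  series=[
    [0, 0, 0.0005, 0, 0],
    [0, 0, 0.001, 0, 0],
    [0, 0, 0.0015, 0, 0],
    [0, 0, 0.0015, 0, 0],
  ],
)

```text
t: 9.25
eef_pos: [419.3, 321.1, 313.1]
tcp_rot: [3.141, -0.001, 0.699]
ft_force: [-1.6, -1.0, 9.0]
opening: 0.186
grip_force: 31.8
```

>>> carry_out(
  series=[
    [0, 0, 0, 0, 0.4],
    [0, 0, 0, 0, 0.4],
    [0, 0, 0, 0, 0.4],
    [0, 0, 0, 0, 0.4],
    [0, 0, -0.015, 0, 0.4],
    [0, 0, -0.04, 0, 0.4],
    [0, 0, -0.08, 0, 0.4],
    [0.04, 0.04, -0.1, 0, 0.4],
    [0.08, 0.08, -0.1, 0, 0.4],
    [0.117, 0.119, -0.1, 0, 0.4],
    [0.117, 0.119, -0.1, 0, 0.4],
    [0.117, 0.119, -0.1, 0, 0.4],
    [0.117, 0.119, -0.1, 0, 0.4],
    [0.117, 0.119, -0.1, 0, 0.4],
  ],
)

```text
t: 11.0
eef_pos: [584.5, 305.6, 412.8]
tcp_rot: [3.141, -0.0, 0.7]
ft_force: [0.2, 0.2, 0.1]
opening: 0.402
grip_force: 0.0
```

```bash
cat >> h.py <<'E'
def caps(W,ok,z0=119,z1=126,amin=60):
    out=[]
    for m,a,c in blobs(ok&(W[...,2]>z0)&(W[...,2]<z1),amin):
        c2,r2=cv2.minEnclosingCircle(np.float32(W[m][:,:2])); out.append((np.round(c2,1),round(r2,1),np.median(W[m][:,2]).round(1),c.round()))
    return out
E
python3 - <<'E'
from h import *
s,p,d=snap('wrist','w4');cv2.imwrite('pics/w4.png',p[:,:,::-1])
print(s['t'],s['eef_pos'],s['tcp_rot'],s['opening'],s['ft_force'])
K,T=calib('wrist',s);W=cloud(K,T,d)
for r in caps(W,d>0): print(*r)
for r in caps(W,d>0,150,165): print('chuck',*r)
E
```

```text
11.0 [584.52908706 305.59561166 412.80415583] [ 3.14140827e+00 -4.35556692e-04  6.99684793e-01] 0.4017791353436152 [0.15868679 0.21121026 0.09383175]
[547.5 500.6] 87.5 122.6 [84. 83.]
[595.8 314.9] 8.0 119.6 [288. 188.]
chuck [542.  501.3] 79.0 155.8 [35. 58.]
```

View pics/w4.png

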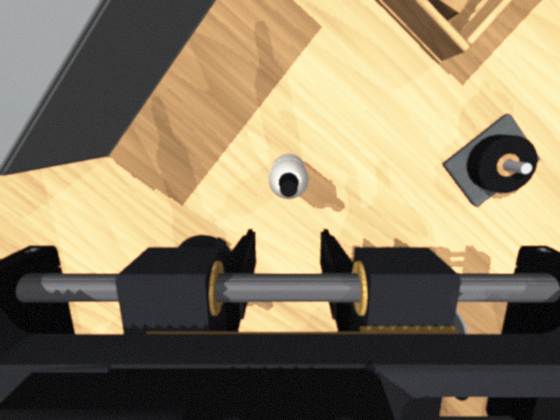

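>>> carry_out(
  series=[
    [0.0145, 0, 0.02, 0, 0.4],
    [0.0145, 0, 0.05, 0, 0.4],
    [0.0145, 0, 0.08, 0, 0.4],
    [0.0145, 0, 0.105, 0, 0.4],
    [0.0145, 0, 0.125, 0, 0.4],
    [0.0145, 0, 0.134, 0, 0.4],
    [0.0145, 0, 0.134, 0, 0.4],
    [0.0145, 0, 0.134, 0, 0],
    [0.0145, 0, 0.134, 0, 0],
    [0.0145, 0, 0.134, 0, 0],
    [0.0145, 0, 0.134, 0, 0],
    [0.0145, 0, 0.134, 0, 0],
    [0.0145, 0, 0.134, 0, 0],
  ],
)

```text
t: 12.68
eef_pos: [596.5, 314.6, 278.8]
tcp_rot: [3.141, -0.001, 0.699]
ft_force: [-0.5, 0.5, 5.9]
opening: 0.171
grip_force: 30.0
```

>>> carry_out(
  series=[
    [0, 0, -0.01, 0, 0],
    [0, 0, -0.04, 0, 0],
    [0, 0, -0.09, 0, 0],
    [0, 0, -0.14, 0, 0],
    [0, 0, -0.185, 0, 0],
    [-0.045, 0.022, -0.185, 0, 0],
    [-0.09, 0.044, -0.185, 0, 0],
    [-0.135, 0.066, -0.185, 0, 0],
    [-0.18, 0.09, -0.185, 0, 0],
    [-0.21, 0.105, -0.185, 0, 0],
    [-0.227, 0.113, -0.185, 0, 0],
    [-0.227, 0.113, -0.185, 0, 0],
    [-0.227, 0.113, -0.185, 0, 0],
    [-0.227, 0.113, -0.185, 0, 0],
  ],
)

```text
t: 14.42
eef_pos: [495.6, 82.8, 463.0]
tcp_rot: [-3.141, 0.0, 0.7]
ft_force: [0.4, 0.5, -1.5]
opening: 0.171
grip_force: 30.0
```

Run:
```python
from h import *
s,p,d=snap('wrist','w5');cv2.imwrite('pics/w5.png',p[:,:,::-1])
print(s['t'],s['eef_pos'],s['tcp_rot'],s['opening'],s['ft_force'])
K,T=calib('wrist',s);W=cloud(K,T,d)
C=caps(W,d>0)
for r in C: print(*r)
P=np.array([r[0] for r in C if r[1]<10]); c=P[np.argmin(np.linalg.norm(P-[535,65.6],axis=1))]
O=P-c; O=O[(np.linalg.norm(O,axis=1)>30)&(np.linalg.norm(O,axis=1)<60)]
print('r',np.linalg.norm(O,axis=1),'ang',np.degrees(np.arctan2(O[:,1],O[:,0])))
# tin rim: z~70 circle
m=(d>0)&(abs(W[...,2]-70)<3)&(np.hypot(W[...,0]-c[0],W[...,1]-c[1])>58)&(np.hypot(W[...,0]-c[0],W[...,1]-c[1])<76)
Q=W[m][:,:2]; x=np.linalg.lstsq(np.c_[2*Q,np.ones(len(Q))],(Q**2).sum(1),rcond=None)[0]
print('rim',m.sum(),x[:2],np.sqrt(x[2]+x[0]**2+x[1]**2))
# held marker, tool frame: body points
Tw=np.eye(4);Tw[:3,:3]=R.from_euler('xyz',s['tcp_rot']).as_matrix();Tw[:3,3]=s['eef_pos']
L=(W-Tw[:3,3])@Tw[:3,:3]
for a,b in((200,215),(220,240),(240,260),(260,280)):
    m=(d>0)&(L[...,2]>a)&(L[...,2]<b)&(np.hypot(L[...,0],L[...,1])<40); Q=L[m]
    if len(Q)>20: print(a,b,len(Q),Q.min(0).round(1),Q.max(0).round(1))
```

```text
14.425 [495.64986785  82.80828242 463.03628313] [-3.14147013e+00  1.66412313e-04  6.99963807e-01] 0.17121531511999677 [ 0.39492674  0.53553699 -1.54327516]
[418.  319.3] 13.5 121.9 [ 61. 101.]
[568.3  93.6] 8.4 122.1 [326. 132.]
[528.  108.5] 8.4 122.2 [290. 153.]
[534.7  65.6] 8.5 122.4 [325. 174.]
[541.7  22.7] 8.8 122.0 [359. 194.]
[501.7  37.8] 8.5 122.1 [323. 213.]
r [43.73739819 43.42004146 43.46734406 43.14904402] ang [  39.80557109   98.87658493  -80.73270806 -139.88840095]
rim 735 [535.01324743  65.57870101] 67.26858527874514
200 215 716 [ -3.3 -21.6 200. ] [ 20.2  19.9 215. ]
220 240 337 [  5.2 -21.1 220. ] [ 20.5  19.3 240. ]
240 260 244 [  5.2 -21.2 240.3] [ 20.4  19.  260. ]
260 280 156 [  6.  -20.7 260.1] [ 20.3  18.5 276. ]
```

View pics/w5.png

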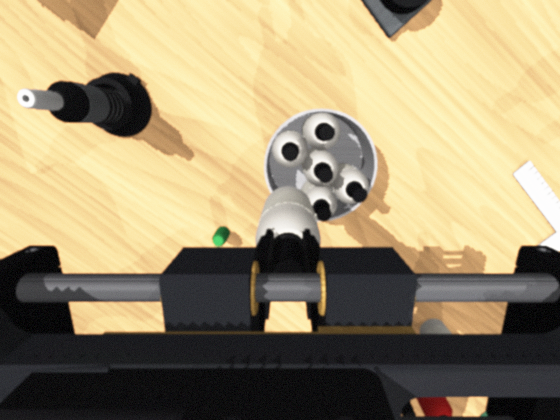

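>>> carry_out(
  series=[
    [-0.002, 0.001, 0, 0, 0],
    [-0.002, 0.001, 0.02, 0, 0],
    [-0.002, 0.001, 0.04, 0, 0],
    [-0.002, 0.001, 0.06, 0, 0],
    [-0.002, 0.001, 0.08, 0, 0],
    [-0.002, 0.001, 0.09, 0, 0],
    [-0.002, 0.001, 0.097, 0, 0],
    [-0.002, 0.001, 0.1, 0, 0],
    [-0.002, 0.001, 0.1, 0, 0],
    [-0.002, 0.001, 0.1, 0, 0],
  ],
)

```text
t: 15.72
eef_pos: [494.5, 80.0, 363.6]
tcp_rot: [3.141, -0.001, 0.699]
ft_force: [-0.5, -0.3, -1.0]
opening: 0.173
grip_force: 30.0
```

>>> carry_out(
  series=[
    [0.0005, 0, 0.003, 0, 0],
    [0.0005, 0, 0.006, 0, 0],
    [0.0005, 0, 0.009, 0, 0],
    [0.0005, 0, 0.012, 0, 0],
    [0.0005, 0, 0.015, 0, 0],
    [0.0005, 0, 0.018, 0, 0],
    [0.0005, 0, 0.021, 0, 0],
    [0.0005, 0, 0.021, 0, 0],
  ],
)

```text
t: 16.73
eef_pos: [494.8, 80.3, 342.0]
tcp_rot: [-3.141, 0.0, 0.699]
ft_force: [-0.2, -0.5, -1.3]
opening: 0.172
grip_force: 30.0
```

>>> carry_out(
  series=[
    [0, 0, 0.006, 0, 0],
    [0, 0, 0.012, 0, 0],
    [0, 0, 0.018, 0, 0],
    [0, 0, 0.024, 0, 0],
    [0, 0, 0.03, 0, 0],
    [0, 0, 0.036, 0, 0],
    [0, 0, 0.042, 0, 0],
    [0, 0, 0.047, 0, 0],
    [0, 0, 0.052, 0, 0],
    [0, 0, 0.055, 0, 0],
    [0, 0, 0.057, 0, 0],
    [0, 0, 0.0585, 0, 0],
    [0, 0, 0.059, 0, 0],
    [0, 0, 0.059, 0, 0],
  ],
)

```text
t: 18.48
eef_pos: [494.8, 80.3, 283.2]
tcp_rot: [3.141, -0.0, 0.699]
ft_force: [-0.1, 0.3, -1.1]
opening: 0.175
grip_force: 30.0
```

>>> carry_out(
  series=[
    [0, 0, 0.0005, 0, 0],
    [0, 0, 0.001, 0, 0],
    [0, 0, 0.0015, 0, 0],
    [0, 0, 0.0015, 0, 0],
  ],
)

```text
t: 18.98
eef_pos: [494.8, 80.3, 281.7]
tcp_rot: [3.141, -0.0, 0.699]
ft_force: [0.1, -0.5, -0.5]
opening: 0.176
grip_force: 30.0
```

>>> carry_out(
  series=[
    [0, 0, 0.0006, 0, 0],
    [0, 0, 0.0006, 0, 0.4],
    [0, 0, 0.0006, 0, 0.4],
    [0, 0, 0.0006, 0, 0.4],
    [0, 0, 0, 0, 0.4],
    [0, 0, -0.02, 0, 0.4],
    [0, 0, -0.07, 0, 0.4],
    [0, 0, -0.13, 0, 0.4],
    [-0.04, 0.035, -0.13, 0, 0.4],
    [-0.08, 0.07, -0.13, 0, 0.4],
    [-0.12, 0.105, -0.13, 0, 0.4],
    [-0.16, 0.14, -0.13, 0, 0.4],
    [-0.2, 0.175, -0.13, 0, 0.4],
    [-0.24, 0.21, -0.13, 0, 0.4],
    [-0.2685, 0.235, -0.13, 0, 0.4],
    [-0.2685, 0.235, -0.13, 0, 0.4],
    [-0.2685, 0.235, -0.13, 0, 0.4],
    [-0.2685, 0.235, -0.13, 0, 0.4],
  ],
)

```text
t: 21.22
eef_pos: [440.6, -271.3, 411.8]
tcp_rot: [-3.142, -0.0, 0.7]
ft_force: [-0.2, 0.8, 0.8]
opening: 0.401
grip_force: 0.0
```

Run:
```python
from h import *
s,p,d=snap('wrist','w6');cv2.imwrite('pics/w6.png',p[:,:,::-1])
print(s['t'],s['eef_pos'],s['tcp_rot'],s['opening'],s['ft_force'])
K,T=calib('wrist',s);W=cloud(K,T,d)
for r in caps(W,d>0,118): print(*r,to_tool(s,[*(r[0]-s['eef_pos'][:2]),0]).round(1))
```

```text
21.225 [ 440.64552383 -271.32903906  411.82792269] [-3.14155668e+00 -3.00288154e-05  7.00104610e-01] 0.40054122251499624 [-0.20611826  0.75790098  0.79200022]
[ 451.2 -266. ] 8.3 119.2 [291. 191.] [11.5  2.7  0. ]
[ 365.3 -238.8] 8.1 119.3 [211. 240.] [-36.7 -73.4   0. ]
[ 382.5 -551.5] 7.8 122.3 [449. 402.] [-225.   176.8   -0. ]
```

View pics/w6.png

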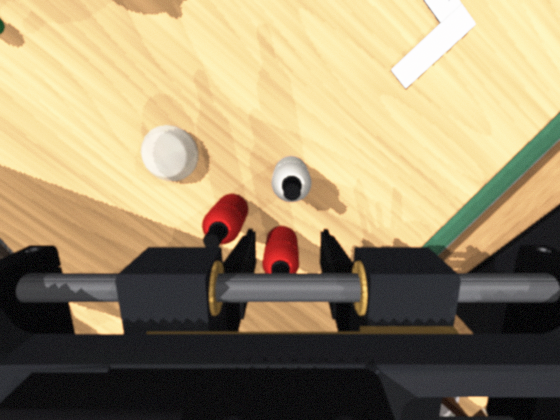

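>>> carry_out(
  series=[
    [0.012, 0.0033, 0.02, 0, 0.4],
    [0.012, 0.0033, 0.05, 0, 0.4],
    [0.012, 0.0033, 0.08, 0, 0.4],
    [0.012, 0.0033, 0.105, 0, 0.4],
    [0.012, 0.0033, 0.125, 0, 0.4],
    [0.012, 0.0033, 0.133, 0, 0.4],
    [0.012, 0.0033, 0.133, 0, 0.4],
    [0.012, 0.0033, 0.133, 0, 0],
    [0.012, 0.0033, 0.133, 0, 0],
    [0.012, 0.0033, 0.133, 0, 0],
    [0.012, 0.0033, 0.133, 0, 0],
    [0.012, 0.0033, 0.133, 0, 0],
    [0.012, 0.0033, 0.133, 0, 0],
  ],
)

```text
t: 22.9
eef_pos: [451.8, -267.2, 279.2]
tcp_rot: [3.141, -0.0, 0.699]
ft_force: [-0.7, 0.7, 6.3]
opening: 0.174
grip_force: 30.0
```

>>> carry_out(
  series=[
    [0, 0, -0.01, 0, 0],
    [0, 0, -0.04, 0, 0],
    [0, 0, -0.09, 0, 0],
    [0, 0, -0.14, 0, 0],
    [0, 0, -0.185, 0, 0],
    [0.04, -0.037, -0.185, 0, 0],
    [0.08, -0.074, -0.185, 0, 0],
    [0.12, -0.111, -0.185, 0, 0],
    [0.16, -0.148, -0.185, 0, 0],
    [0.2, -0.185, -0.185, 0, 0],
    [0.235, -0.217, -0.185, 0, 0],
    [0.258, -0.239, -0.185, 0, 0],
    [0.258, -0.239, -0.185, 0, 0],
    [0.258, -0.239, -0.185, 0, 0],
    [0.258, -0.239, -0.185, 0, 0],
  ],
)

```text
t: 24.78
eef_pos: [495.4, 80.9, 463.9]
tcp_rot: [3.141, 0.0, 0.698]
ft_force: [-0.5, -0.2, -1.5]
opening: 0.175
grip_force: 30.0
```

Run:
```python
from h import *
s,p,d=snap('wrist','w7');cv2.imwrite('pics/w7.png',p[:,:,::-1])
print(s['t'],s['eef_pos'],s['tcp_rot'],s['opening'],s['ft_force'])
K,T=calib('wrist',s);W=cloud(K,T,d)
C=caps(W,d>0)
for r in C: print(*r)
P=np.array([r[0] for r in C if r[1]<10]); c=P[np.argmin(np.linalg.norm(P-[535,65.6],axis=1))]
O=P-c; O=O[(np.linalg.norm(O,axis=1)>30)&(np.linalg.norm(O,axis=1)<60)]
print('r',np.linalg.norm(O,axis=1),'ang',np.degrees(np.arctan2(O[:,1],O[:,0])))
r=np.hypot(W[...,0]-c[0],W[...,1]-c[1]);m=(d>0)&(abs(W[...,2]-70)<3)&(r>58)&(r<76)
Q=W[m][:,:2]; x=np.linalg.lstsq(np.c_[2*Q,np.ones(len(Q))],(Q**2).sum(1),rcond=None)[0]
print('rim',m.sum(),x[:2],np.sqrt(x[2]+x[0]**2+x[1]**2))
L=(W-s['eef_pos'])@R.from_euler('xyz',s['tcp_rot']).as_matrix()
for a,b in((220,240),(240,260),(260,280)):
    m=(d>0)&(L[...,2]>a)&(L[...,2]<b)&(np.hypot(L[...,0],L[...,1])<40); Q=L[m]
    if len(Q)>20: print(a,b,len(Q),Q.min(0).round(1),Q.max(0).round(1))
```

```text
24.775 [495.44906693  80.89300692 463.85646627] [3.14138152e+00 8.04268916e-05 6.97652885e-01] 0.1754575755882232 [-0.49272452 -0.16719938 -1.45582965]
[417.8 318.7] 13.4 121.8 [ 60. 100.]
[568.4  93.5] 8.5 122.2 [325. 130.]
[528.  108.5] 8.5 122.4 [288. 151.]
[534.8  65.5] 8.4 122.2 [323. 173.]
[542.3  22.4] 8.5 122.1 [358. 193.]
[501.7  37.9] 8.4 122.2 [322. 212.]
r [43.73739819 43.53435425 43.74768565 43.09721569] ang [  39.80557109   98.98631082  -80.12858297 -140.17740699]
rim 739 [535.0672116   65.64101054] 67.27846127883296
220 240 345 [  3.7 -21.8 220.1] [ 21.1  19.4 239.9]
240 260 236 [  7.6 -20.9 240. ] [ 21.3  17.8 260. ]
260 280 157 [  6.9 -21.  260. ] [ 21.   17.7 275.6]
```

>>> carry_out(
  series=[
    [0.0138, 0.0253, 0, 0, 0],
    [0.0276, 0.0506, 0, 0, 0],
    [0.0415, 0.0759, 0, 0, 0],
    [0.0415, 0.0759, 0, 0, 0],
    [0.0415, 0.0759, 0.02, 0, 0],
    [0.0415, 0.0759, 0.04, 0, 0],
    [0.0415, 0.0759, 0.06, 0, 0],
    [0.0415, 0.0759, 0.08, 0, 0],
    [0.0415, 0.0759, 0.09, 0, 0],
    [0.0415, 0.0759, 0.098, 0, 0],
    [0.0415, 0.0759, 0.1, 0, 0],
    [0.0415, 0.0759, 0.1, 0, 0],
    [0.0415, 0.0759, 0.1, 0, 0],
  ],
)

```text
t: 26.45
eef_pos: [576.2, 50.4, 364.2]
tcp_rot: [3.141, -0.001, 0.699]
ft_force: [0.6, 0.4, -2.0]
opening: 0.174
grip_force: 30.0
```

>>> carry_out(
  series=[
    [-0.0005, 0.0004, 0.003, 0, 0],
    [-0.0005, 0.0004, 0.006, 0, 0],
    [-0.0005, 0.0004, 0.009, 0, 0],
    [-0.0005, 0.0004, 0.012, 0, 0],
    [-0.0005, 0.0004, 0.015, 0, 0],
    [-0.0005, 0.0004, 0.018, 0, 0],
    [-0.0005, 0.0004, 0.021, 0, 0],
    [-0.0005, 0.0004, 0.021, 0, 0],
  ],
)

```text
t: 27.45
eef_pos: [576.0, 49.7, 342.5]
tcp_rot: [-3.141, 0.0, 0.699]
ft_force: [-0.6, -0.3, -0.9]
opening: 0.176
grip_force: 30.0
```

Bottom at z≈63, below the rim and the shoulders, with no contact force.

>>> carry_out(
  series=[
    [0, 0, 0.006, 0, 0],
    [0, 0, 0.012, 0, 0],
    [0, 0, 0.018, 0, 0],
    [0, 0, 0.024, 0, 0],
    [0, 0, 0.03, 0, 0],
    [0, 0, 0.036, 0, 0],
    [0, 0, 0.042, 0, 0],
    [0, 0, 0.047, 0, 0],
    [0, 0, 0.052, 0, 0],
    [0, 0, 0.055, 0, 0],
    [0, 0, 0.057, 0, 0],
    [0, 0, 0.0585, 0, 0],
    [0, 0, 0.0595, 0, 0],
    [0, 0, 0.0595, 0, 0],
  ],
)

```text
t: 29.2
eef_pos: [576.0, 49.7, 283.2]
tcp_rot: [3.141, 0.0, 0.699]
ft_force: [0.9, -0.0, -1.7]
opening: 0.175
grip_force: 30.0
```

>>> carry_out(
  series=[
    [0, 0, 0.0005, 0, 0],
    [0, 0, 0.001, 0, 0],
    [0, 0, 0.001, 0, 0],
  ],
)

```text
t: 29.58
eef_pos: [576.0, 49.8, 282.3]
tcp_rot: [3.141, -0.0, 0.699]
ft_force: [0.4, 0.2, -1.0]
opening: 0.172
grip_force: 30.0
```

>>> carry_out(
  series=[
    [0, 0, 0.0004, 0, 0],
    [0, 0, 0.0008, 0, 0],
    [0, 0, 0.0008, 0, 0],
  ],
)

```text
t: 29.95
eef_pos: [576.1, 49.8, 282.2]
tcp_rot: [3.141, -0.001, 0.699]
ft_force: [-0.7, 0.9, 7.9]
opening: 0.173
grip_force: 30.0
```

Contact with the floor. I'll release, rise and back off to look: back along the tool's −x by 70 mm, up to TCP z≈460.

>>> carry_out(
  series=[
    [0, 0, 0, 0, 0.4],
    [0, 0, 0, 0, 0.4],
    [0, 0, 0, 0, 0.4],
    [0, 0, 0, 0, 0.4],
    [0, 0, -0.02, 0, 0.4],
    [0, 0, -0.07, 0, 0.4],
    [0, 0, -0.13, 0, 0.4],
    [0, 0, -0.18, 0, 0.4],
    [-0.045, -0.02, -0.18, 0, 0.4],
    [-0.09, -0.04, -0.18, 0, 0.4],
    [-0.1, -0.04, -0.18, 0, 0.4],
    [-0.1, -0.04, -0.18, 0, 0.4],
    [-0.1, -0.04, -0.18, 0, 0.4],
    [-0.1, -0.04, -0.18, 0, 0.4],
  ],
)

```text
t: 31.7
eef_pos: [474.5, 16.2, 461.0]
tcp_rot: [-3.141, 0.0, 0.699]
ft_force: [-0.1, 1.0, -0.2]
opening: 0.401
grip_force: 0.0
```

Run:
```python
from h import *
s,p,d=snap('wrist','w8')
print(s['t'],s['eef_pos'],s['opening'],s['ft_force'])
K,T=calib('wrist',s);W=cloud(K,T,d)
for r in caps(W,d>0): print(*r)
p2,d2=env.read_camera('scene');K,T=calib('scene');W=cloud(K,T,d2)
for r in caps(W,d2>0,148,154,5): print('z150',*r)
im=np.vstack([cv2.resize(p[60:270,:],(800,300)),cv2.resize(p2[150:360,:],(800,300))]);cv2.imwrite('pics/final.png',im[:,:,::-1])
```

```text
31.7 [474.49444347  16.22942014 461.04117763] 0.4007320465046795 [-0.07839802  1.00887659 -0.22486129]
[417.7 318.7] 14.0 121.7 [ 9. 36.]
[568.2  93.4] 8.4 122.3 [290.  69.]
[528.1 108.3] 8.5 122.2 [252.  92.]
[575.2  50.7] 8.5 122.3 [328.  94.]
[534.7  65.4] 8.4 122.2 [290. 116.]
[493.4  80.6] 8.5 122.2 [252. 138.]
[542.2  22.5] 8.5 122.2 [327. 138.]
[501.8  37.7] 8.3 122.1 [289. 159.]
z150 [ 318.2 -637.3] 23.9 150.9 [213.  14.]
z150 [ 349.8 -655.3] 10.7 151.8 [200.  14.]
z150 [ 342.1 -564.5] 4.7 151.9 [219.  24.]
z150 [ 386.9 -549.6] 7.1 150.9 [208.  32.]
z150 [ 351.6 -521.2] 6.8 150.7 [225.  32.]
z150 [44.6 -2.4] 59.5 151.1 [446.  79.]
z150 [55.6 78.7] 14.8 150.2 [473.  92.]
z150 [ 57.9 105.4] 5.3 151.0 [482.  97.]
z150 [ 63.5 126.6] 6.5 151.4 [488. 103.]
z150 [ 75.1 183.1] 39.6 151.1 [508. 117.]
z150 [  4.  256.7] 5.5 150.8 [557. 121.]
z150 [ 41.4 252.3] 22.0 150.5 [546. 127.]
z150 [ 74.4 237.6] 11.4 150.8 [531. 131.]
z150 [418.5 321.3] 8.9 150.3 [460. 237.]
z150 [489.1 501.4] 3.5 150.0 [533. 339.]
z150 [556.4 501.4] 5.1 148.9 [505. 368.]
```

View pics/final.png

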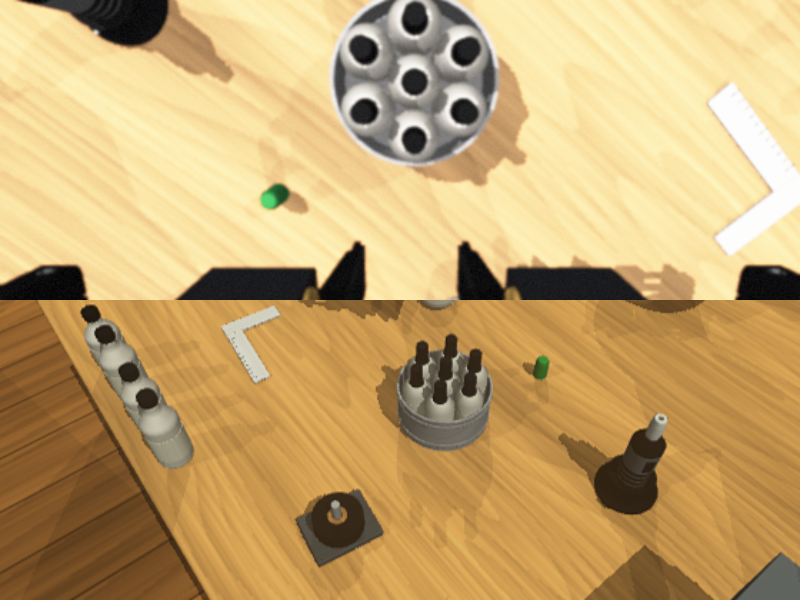

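All seven caps stand at the same height, one in the middle and six around it. The driver is upright in its cradle, and the cap, square and tape are unmoved.

```bash
python3 -c "
from cell import env; print(env.job_done())"
```

```text
the job is handed in; nothing more can be done
None
```

The screwdriver stands upright in its charging cradle, all seven markers stand upright in the tin (one in the middle, six around it), and the job was handed in at about 32 s.

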